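# Fill a lane of the sloped glass rack and shut its gate

## Robot

A 7-joint arm with a two-finger parallel gripper is mounted at the origin on a cart in front of the work surface, level with it; the furniture and walls round the work are solid. World frame = base frame: x ahead of the robot, y to its left, z up, the work surface at z = 0. Lengths are in m, angles in degrees, forces in N, time in s.
With the tool pointing down it reaches from about 0.425 to 0.875 m from the base axis. Payload 8.4 kg.
Tool frame: the origin (TCP) lies on the centre line of the jaws, within the pads' length; the fingertips stand 19 mm ahead of it and the grasp point (between the pads) is the TCP; z points along the fingers, y is the line along which they close (so a half turn about z gives the same grasp; the last joint's range is limited). The gripper opens to 87 mm and grips with 3 to 60 N. Pads are 19 mm wide; open, the fingers measure 117 mm over their backs; the gripper's body (75 mm by 190 mm) begins 51 mm behind the grasp point.
Start: joints at [69.374, 19.091, 2.286, 83.961, -0.768, 76.965, -3.352], TCP at [0.168, -0.628, 0.242] pointing down, gripper open.
Joint ranges: [-147.57, 147.57], [-21.85, 119.76], [-74.77, 79.35], [14.55, 137.4], [-85.83, 265.84], [4.83, 119.75], [-152.11, 152.11]. Speed limits (degrees/s): [127.2, 127.2, 159.86, 159.86, 180, 180, 180].

## Interface

Orientations are given as a 3x3 rotation matrix whose columns are the frame's x, y, z axes.
In Python, from workcell import robot gives the robot as it stands. The module is installed in compiled form; this text tells all that it offers.
- The arm moves only by the tool play_rows, never from a script. Its argument "rows" is a list of rows, each a list of 3 entries, a list of its own where there are three numbers: the shift along the tool's x, y, z in units of 40 mm (1.0 is 40 mm), then the turn about the tool's z in units of 5 degrees (1.0 is 5 degrees), then the closure, from -1 (fully open) to 1 (shut). A call has 1 to 8 rows; each row is the pose to reach, as a shift and turn from the pose commanded when the call began, along the tool's axes at that moment; what a row does not reach only later rows make up. A row lasts 1/12 s, in which the tool goes at most 41.7 mm and 7.16 degrees, less where a joint would pass 70% of its speed; a pose out of reach is approached as far as the arm can. A call with a gripper value outside its range is refused whole. The fingers move at their own pace and stop on an object; the grip force is fixed at half the most. Time passes only in rows, so rows that repeat a pose let the fingers close. It gives the time, the measured TCP pose, the force, the opening and the grip force at its end, in the units of the state.
- robot.state(): the state, without advancing time (a new reading comes with each control period).
- robot.snapshot(name): name is "scene" or "side" or "wrist"; returns the picture (400x640x3 uint8, red, green, blue); there is no depth.
- robot.get_calibration(name): a dict with "camera_matrix" (3x3 intrinsics, pixels), "origin" and "attitude" of the camera in the world. Camera axes: x right, y up, looking along -z (the intrinsics and any distortion apply to the point x, -y, -z); pixel columns grow to the right and rows downward; lengths in m; the calibration is good to about 2 mm. A picture is of the moment at which its call begins: read the wrist's pose just before it. get_calibration takes no time and is no camera call; for the wrist camera it gives the pose at the moment of the call.
- robot.sign_off(): hands the job in; it is judged then, once.
The state is a dict: "t": time; "joints": joint angles; "joint_velocities": joint speeds; "joint_torque": joint torques, N m; "position": TCP position; "orientation": TCP orientation; "ft_force": force on the tool from outside, world axes, zero at the start; "moment": the same for the moment, N m; "gripper_width": finger opening in m; "gripper_force": force on a finger pad.
Only numpy, scipy, OpenCV 4.12 (cv2) and the standard library are available. Lean on these libraries where they do the work, as an engineer would, in place of code of your own. Each camera call takes 0.05 s, during which the arm holds its last target. There are 200 camera calls.

## Task

Fill the empty lane of the sloped glass rack: take the two upside-down glasses from the worktop one after the other, set each down gently, still upside down, at the top of that lane and let it slide down under the hoop, until one rests against the back stop and the other rests against it. Then swing that lane's gate fully shut so that the glasses cannot come out when the rack is carried. Leave the shaker and the glasses in the other lane where they are.

Things in the scene. Friction and masses are not known exactly. Their poses are not given: they have to be found in the camera images.
- deck: Sloped steel deck with blue runners of the fixed two-lane glass rack, tilted 0.227 rad. Origin at the foot of the back stop, between the lanes, in the plane of the runners' tops, 36 mm above the worktop. x points down the slope, away from the robot; y left across the lanes; z square to the slope, up. Runners lie at z = 0 from x = -200 mm (open top end) to x = 0 (face of the 56 mm high stop).
- rack: Stand of that glass rack, fixed to the worktop. Origin on the worktop under the deck's middle, z up, x towards the back stop, y to the left; 205 mm long, 190 mm wide with the hinge posts. The deck's side walls stand 26 mm, the divider between the lanes 20 mm over the runners, with a 54 mm post on the divider at deck x = -121 mm. Each lane is 73 mm wide between wall and divider.
- lane_top (a point): Where to set a glass down: on the runners, on the centre line of the empty (right) lane, 150 mm up the slope from the stop (deck x = -150, y = -40, z = 0 mm), clear of the open gate and with room for a finger before a glass at the stop. The runners are slippery (friction about 0.17): a glass let go here slides down by itself within 1 s or so; a light push downhill moves one that hangs.
- lane_foot (a point): Centre of the underside of a glass that rests against the back stop in the empty (right) lane: on the runners, 31 mm from the stop (deck x = -31, y = -40, z = 0 mm). The second glass, resting against the first, has its centre 62 mm further up the slope (deck x = -93 mm).
- hoop (a point): Middle of the hoop, a fixed steel bar 8 mm thick across both lanes above the back row, along the deck's y at deck x = -30 mm; its underside is 99 mm, its top 107 mm above the runners' plane, its uprights stand outside the side walls. A glass slides under it; a gripper holding one does not fit.
- gate (a joint): Swing gate of the empty lane, rad: 0 = shut, across the lane; 1.57 = open, pointing up the slope beside the lane's right wall; stop at 2.1; starts at 1.5 to 1.95. Its axis is the deck's z: at angle q the gate points from hinge to tip along deck (x, y) = (-sin q, cos q). Light friction (0.5 N at the tip); it stays where it is left. Push the tip to shut it.
- gate_tip (a point): Middle of the red sleeve at the free end of that gate, 80 mm from the hinge, 41 mm above the runners' plane. The sleeve is 11 mm thick and 34 mm tall, parallel to the deck's z. The gate itself is two 6 mm bars 31 and 51 mm above that plane.
- gate_hinge (a point): Point on the gate's hinge axis 41 mm above the runners' plane, outside the lane's right wall, at deck x = -130, y = -86.5 mm. The hinge post is 17 mm thick and ends 58 mm above that plane. The left lane has a like gate, shut and fixed.
- glass_a: Clear tumbler standing upside down on the worktop, to be loaded: 62 mm across at the rim (below), narrowing to 54 mm near the top, 88 mm tall, 0.13 to 0.2 kg. Origin at the centre of its underside, z up. Round and smooth: grip it across the body, in any direction.
- glass_b: Second clear tumbler standing upside down on the worktop, to be loaded: same shape, size and origin as glass_a.
- glass_c: Clear tumbler of the same shape, upside down in the left lane against the back stop; leave it alone. Origin at the centre of its underside.
- glass_d: Clear tumbler of the same shape, upside down in the left lane, resting against glass_c; leave it alone. Origin at the centre of its underside.
- shaker_a: Shaker with a grey top, 44 mm across, 90 mm tall, standing on the worktop in a row with the two glasses; leave it alone. Origin at the centre of its underside.

How it is judged:
By the outcome, as a careful person would: the job done as asked, in the order asked, and still so for the second after the job is handed in, with the robot touching nothing.
It also fails if it takes over 72 s, if anything falls off the work surface, if the arm or the gripper's body presses on something with over 40 N, if the wrist force passes 120 N, or if a joint passes its speed limit or range.

## Working session

There is one attempt and no reset: what is moved stays moved. The work goes in short steps, Python scripts to look and compute and a tool call to move; the robot and the scene stay as the last step left them, time stands still between calls to the robot, and variables do not carry over. Pictures are saved under pics/ and viewed, at most 10 in all, crops included, and the job is handed in when it is done.

Besides the shell and the picture viewer there is one more tool, called as name(argument=value, ...), one argument or row to a line, values as JSON. play_rows: Moves the arm, as the interface text tells. Its arguments: {"type":"object","properties":{"rows":{"type":"array"}},"required":["rows"]}

```bash
mkdir -p pics; python3 - <<'E'
from workcell import robot
import cv2,numpy as np
s=robot.state(); print({k:np.round(v,3).tolist() for k,v in s.items()})
for n in ["scene","side"]:
    c=robot.get_calibration(n); print(n,{k:np.round(v,4).tolist() if not isinstance(v,str) else v for k,v in c.items()})
    cv2.imwrite(f"pics/{n}0.png",robot.snapshot(n)[:,:,::-1])
E
```

```text
{'t': 0.0, 'joints': [69.374, 19.131, 2.284, 84.012, -0.766, 76.966, -3.351], 'joint_velocities': [0.073, 0.002, -0.023, 0.07, 0.023, 0.072, -0.034], 'joint_torque': [-0.0, -65.636, 1.336, -40.379, -0.06, 0.045, 0.0], 'position': [0.167, -0.628, 0.241], 'orientation': [[0.966, 0.258, -0.001], [0.258, -0.966, 0.002], [-0.0, -0.002, -1.0]], 'ft_force': [-0.248, 0.187, -0.44], 'moment': [-0.04, 0.007, 0.061], 'gripper_force': 0.0, 'gripper_width': 0.087}
scene {'camera_matrix': [[404.9919, 0.0, 321.7619], [0.0, 404.9919, 200.378], [0.0, 0.0, 1.0]], 'origin': [0.0705, 0.5493, 0.9913], 'attitude': [[-0.7973, 0.4346, -0.4189], [-0.6035, -0.5875, 0.5392], [-0.0117, 0.6827, 0.7306]]}
side {'camera_matrix': [[443.0796, 0.0, 322.1179], [0.0, 443.0796, 198.5548], [0.0, 0.0, 1.0]], 'origin': [0.428, -0.8775, 0.8514], 'attitude': [[0.982, 0.1346, -0.1325], [-0.1886, 0.6605, -0.7268], [-0.0104, 0.7387, 0.674]]}
```

View pics/scene0.png

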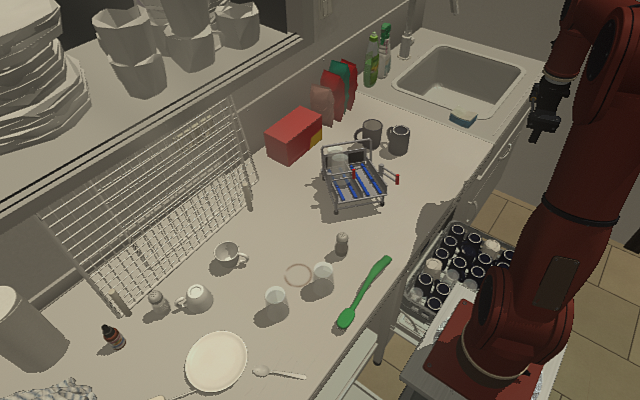

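View pics/side0.png

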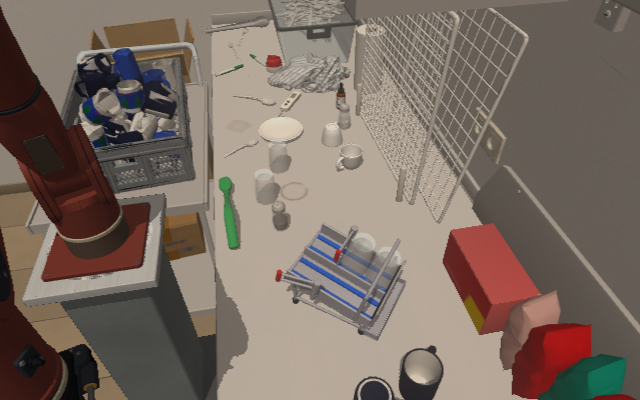

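View crops.

The scene picture shows the two glasses at about (276,303) and (323,278), the shaker at (342,244) and the rack at (355,175). In the side picture the glasses are at (278,155) and (264,187), the shaker at (279,215) and the rack at (345,280), with the open gate's red tip at (279,276).

```bash
python3 - <<'E'
import cv2,numpy as np
a=cv2.imread("pics/side0.png"); b=cv2.imread("pics/scene0.png")
cv2.imwrite("pics/c1.png",cv2.resize(a[215:340,265:415],None,fx=4.8,fy=4.8,interpolation=cv2.INTER_CUBIC))
l=cv2.resize(b[130:220,310:410],None,fx=4,fy=4,interpolation=cv2.INTER_CUBIC)
r=cv2.resize(b[225:325,255:355],None,fx=4,fy=4,interpolation=cv2.INTER_CUBIC)
q=cv2.resize(a[135:235,240:300],None,fx=4,fy=4,interpolation=cv2.INTER_CUBIC)
o=np.zeros((800-240,800,3),np.uint8)
o=np.zeros((410,640+0,3),np.uint8); o[:400,:400]=r; o[:400,400:640]=q
o2=np.zeros((600,800,3),np.uint8)
o2[:360,:400]=l; o2[:400,400:800]=r
cv2.imwrite("pics/c2.png",o2); cv2.imwrite("pics/c3.png",q)
for n,im in (("side",a),("scene",b)):
    h=cv2.cvtColor(im,cv2.COLOR_BGR2HSV)
    roi=(265,215,415,340) if n=="side" else (310,130,410,220)
    for nm,m in (("red",((h[...,0]<8)|(h[...,0]>172))&(h[...,1]>150)&(h[...,2]>80)),("blue",(abs(h[...,0].astype(int)-110)<12)&(h[...,1]>120))):
        z=np.zeros(m.shape,np.uint8);z[roi[1]:roi[3],roi[0]:roi[2]]=m[roi[1]:roi[3],roi[0]:roi[2]]
        k,L,st,ce=cv2.connectedComponentsWithStats(z)
        for i in range(1,k):
            if st[i,4]>8:
                ys,xs=np.where(L==i); print(n,nm,st[i].tolist(),ce[i].round(1), "rect",np.round(cv2.boxPoints(cv2.minAreaRect(np.c_[xs,ys].astype(np.float32))),1).tolist())
E
```

```text
side red [334, 250, 7, 11, 41] [336.8 254.7] rect [[332.0, 259.0], [337.0, 249.0], [340.6000061035156, 250.8000030517578], [335.6000061035156, 260.79998779296875]]
side red [276, 270, 6, 12, 44] [278.1 274.9] rect [[274.0, 280.0], [277.6000061035156, 269.20001220703125], [281.5, 270.5], [277.8999938964844, 281.29998779296875]]
side blue [318, 235, 22, 14, 100] [328.3 241.8] rect [[317.1000061035156, 237.60000610351562], [319.20001220703125, 234.0], [339.6000061035156, 245.89999389648438], [337.5, 249.5]]
side blue [310, 246, 26, 17, 71] [321.7 253.1] rect [[309.29998779296875, 247.1999969482422], [310.6000061035156, 245.0], [336.1000061035156, 260.1000061035156], [334.79998779296875, 262.29998779296875]]
side blue [343, 249, 3, 4, 9] [343.9 250.7] rect [[342.0, 251.0], [344.0, 249.0], [345.5, 250.5], [343.5, 252.5]]
side blue [300, 258, 65, 40, 334] [332.4 277.6] rect [[299.3999938964844, 260.70001220703125], [301.70001220703125, 256.79998779296875], [365.0, 294.29998779296875], [362.70001220703125, 298.20001220703125]]
side blue [339, 263, 4, 4, 9] [340.4 264.3] rect [[338.5, 263.5]
[... 1622 characters left out ...]
] [351.  166.5] rect [[350.0, 165.0], [352.0, 165.0], [352.0, 168.0], [350.0, 168.0]]
scene blue [356, 172, 14, 24, 71] [362.  184.5] rect [[353.6000061035156, 173.39999389648438], [356.0, 172.0], [369.29998779296875, 194.1999969482422], [367.0, 195.60000610351562]]
scene blue [348, 183, 9, 15, 46] [352.1 190.5] rect [[347.20001220703125, 183.39999389648438], [349.6000061035156, 182.1999969482422], [356.79998779296875, 196.60000610351562], [354.3999938964844, 197.8000030517578]]
scene blue [336, 185, 9, 15, 42] [340.  192.4] rect [[335.20001220703125, 185.39999389648438], [337.20001220703125, 184.39999389648438], [344.3999938964844, 198.8000030517578], [342.3999938964844, 199.8000030517578]]
```

View pics/c1.png

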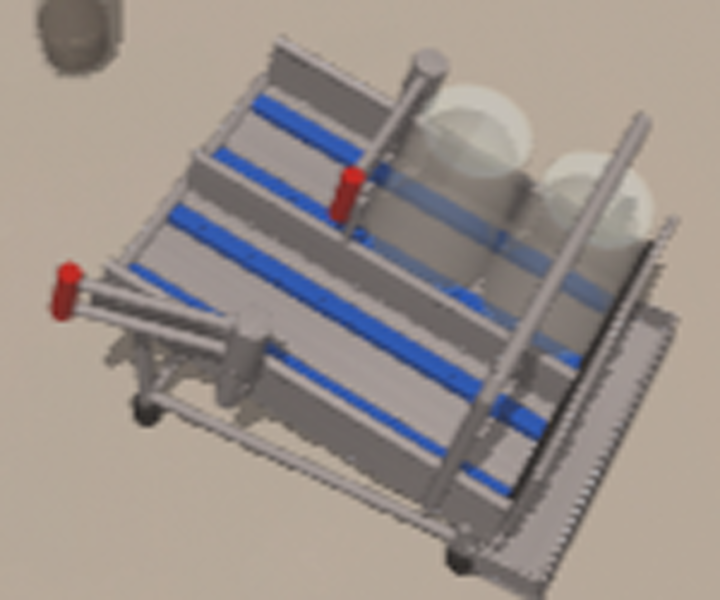

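View pics/c2.png

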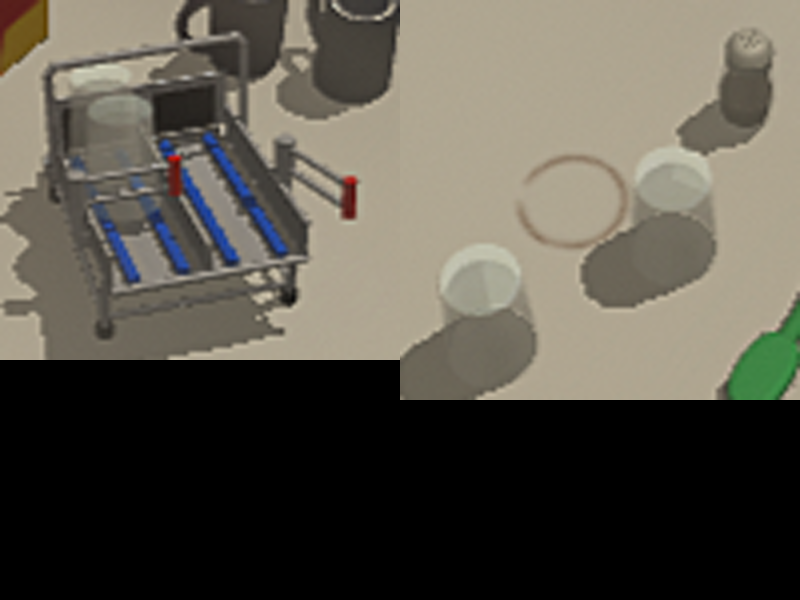

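View pics/c3.png

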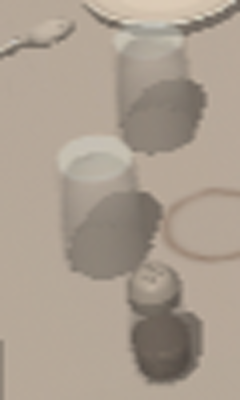

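The crops show the empty right lane, with runner ends at side (371,317), (378,305), (292,271) and (301,259). The open gate's tip is at side (278,275) / scene (397,179). The glass tops are at side (277.5,145) and (264,174.5), and scene (275,295) and (323,270).

```bash
cat > h.py <<'E'
import numpy as np
from scipy.optimize import least_squares
from workcell import robot
CAL={n:robot.get_calibration(n) for n in("scene","side")}
def ray(n,p,c=None):
    c=c or CAL[n]; K=np.array(c["camera_matrix"]); d=np.linalg.inv(K)@[p[0],p[1],1]
    d=np.array(c["attitude"])@(d*[1,-1,-1]); return np.array(c["origin"]),d/np.linalg.norm(d)
def plane(n,p,z,c=None):
    o,d=ray(n,p,c); return o+d*(z-o[2])/d[2]
def proj(n,P,c=None):
    c=c or CAL[n]; v=np.array(c["attitude"]).T@(np.asarray(P)-c["origin"]); v=v*[1,-1,-1]
    v=np.array(c["camera_matrix"])@v; return v[:2]/v[2]
def tri(ps):
    A=np.zeros((3,3));b=np.zeros(3)
    for n,p in ps.items():
        o,d=ray(n,p);M=np.eye(3)-np.outer(d,d);A+=M;b+=M@o
    P=np.linalg.solve(A,b); return P,{n:np.round(proj(n,P)-p,1) for n,p in ps.items()}
T=0.227
def deck(x,y,yaw):
    c,s=np.cos(yaw),np.sin(yaw); Rz=np.array([[c,-s,0],[s,c,0],[0,0,1]])
    Ry=np.array([[np.cos(T),0,np.sin(T)],[0,1,0],[-np.sin(T),0,np.cos(T)]])
    return Rz@Ry,np.array([x,y,0.036])
E
python3 - <<'E'
from h import *
for nm,a,b in(("far",(277.5,145),(275.3,294.8)),("near",(263.8,174.5),(323.3,269.8)),("shaker",(278.8,207),(342.3,236.8)),("gtip",(278.1,274.9),(397.2,179)),("ltip",(336.8,254.7),(353.2,173.2))):
    P,r=tri({"side":a,"scene":b}); print(nm,P.round(4),r, plane("side",a,.088).round(4),plane("scene",b,.088).round(4), "reach",np.hypot(*P[:2]).round(3))
obs=[]
# n,px,deck x,lane sign,runner sign,  or fixed
R=[("side",(371.2,317.5),0,-1,-1),("side",(378.1,305),0,-1,1),("side",(292.3,270.6),-.2,-1,-1),("side",(301.2,259.2),-.2,-1,1),("side",(310.4,246.7),-.2,1,-1),("side",(318.7,236.2),-.2,1,1),("side",(385.2,290),0,1,-1),
("scene",(343,199.2),-.2,1,1),("scene",(355.5,197.5),-.2,1,-1),("scene",(368,195.5),-.2,-1,1),("scene",(380.5,193),-.2,-1,-1)]
F=[("side",(336.8,254.7),(-.13,.0065,.041)),("scene",(353.2,173.2),(-.13,.0065,.041)),("side",(317.5,282.1),(-.13,-.0865,.058)),("side",(354.6,227.9),(-.13,.0865,.058)),("scene",(381.2,165.7),(-.13,-.0865,.058))]
def res(v):
    M,t=deck(*v[:3]); return np.array([proj(n,t+M@[x,l*.04+r*v[3],0])-p for n,p,x,l,r in R]+[proj(n,t+M@np.array(q))-p for n,p,q in F])
best=min((least_squares(lambda v:res(v).ravel(),[.55,-.3,y,.02],loss="soft_l1") for y in np.arange(-3,3,.7)),key=lambda s:s.cost)
v=best.x;print("deck",v.round(4),np.degrees(v[2]),best.cost);print(res(v).round(1).tolist())
M,t=deck(*v[:3]);np.save("deck.npy",v[:3])
for k,p in dict(top=(-.15,-.04,0),foot=(-.031,-.04,0),second=(-.093,-.04,0),hinge=(-.13,-.0865,.041),hoop=(-.03,0,.107)).items(): print(k,(t+M@np.array(p)).round(4))
P,_=tri({"side":(278.1,274.9),"scene":(397.2,179)});q=M.T@(P-t);print("tip in deck",q.round(4)); d=q-[-.13,-.0865,.041]; print("ang",np.arctan2(-d[0],d[1]),np.hypot(d[0],d[1]))
E
```

```text
far [0.4915 0.2088 0.0823] {'side': array([-0.7,  0.4]), 'scene': array([-0.8, -0.5])} [0.4931 0.2023 0.088 ] [0.4864 0.2107 0.088 ] reach 0.534
near [0.4385 0.0774 0.0834] {'side': array([-0.8,  0.4]), 'scene': array([-0.8, -0.4])} [0.4406 0.0729 0.088 ] [0.4343 0.0796 0.088 ] reach 0.445
shaker [ 0.4649 -0.0491  0.0738] {'side': array([-0.5,  0.3]), 'scene': array([-0.5, -0.2])} [ 0.4656 -0.0635  0.088 ] [ 0.4573 -0.0398  0.088 ] reach 0.467
gtip [ 0.4376 -0.3022  0.1221] {'side': array([-0.5,  0.2]), 'scene': array([-0.3, -0.1])} [ 0.4391 -0.2749  0.088 ] [ 0.4507 -0.3356  0.088 ] reach 0.532
ltip [ 0.5707 -0.2591  0.1051] {'side': array([-0.4,  0.2]), 'scene': array([-0.3, -0.2])} [ 0.575  -0.2444  0.088 ] [ 0.5792 -0.2746  0.088 ] reach 0.627
deck [ 0.6569 -0.3405 -0.6942  0.019 ] -39.77243933519791 10.255971873792799
[[0.1, 0.8], [0.5, -0.2], [-0.9, -0.8], [-0.9, -1.2], [-0.8, -1.0], [-1.0, -1.1], [1.0, 0.6], [0.4, -1.3], [-0.3, -1.7], [0.2, -2.0], [-0.7, -1.6], [-0.2, 0.7], [-0.1, -0.4], [-0.4, -0.4], [-0.2, -0.4], [-0.3, -2.3]]
top [ 0.519  -0.2778  0.0698]
foot [ 0.6081 -0.352   0.043 ]
second [ 0.5617 -0.3133  0.0569]
hinge [ 0.5113 -0.3319  0.1052]
hoop [ 0.653  -0.3372  0.147 ]
tip in deck [-0.2076 -0.1109  0.0404]
ang 1.875275061256862 0.08131668879138675
```

play_rows(
  rows=[
    [[1, -0.3, -0.2], 1.4, -1],
    [[2, -0.7, -0.2], 2.8, -1],
    [[3, -1.0, -0.2], 4.2, -1],
    [[4, -1.4, -0.2], 5.6, -1],
    [[4.8, -1.7, -0.2], 7, -1],
    [[5.4, -1.9, -0.2], 8.4, -1],
    [[6, -2.1, -0.2], 9.8, -1],
    [[6.3, -2.2, -0.2], 11, -1],
  ],
)

```text
t: 0.77
position: [0.392, -0.4747, 0.2491]
orientation: [[0.764, -0.645, 0.001], [-0.645, -0.764, 0.002], [-0.0, -0.002, -1.0]]
ft_force: [1.0, 0.1, 0.4]
gripper_width: 0.0869
gripper_force: 0.0
```

```bash
cat >> h.py <<'E'
def st():
    s=robot.state(); R=np.array(s["orientation"]); 
    print("t",round(s["t"],2),"pos",np.round(s["position"],4),"yaw",round(np.degrees(np.arctan2(R[1,1],R[0,1])),1),"j",np.round(s["joints"],0),"F",np.round(s["ft_force"],1),"w",round(s["gripper_width"],4),"gf",round(s["gripper_force"],1))
    return np.array(s["position"]),R
def to(P,label=""):
    s=robot.state(); R=np.array(s["orientation"]); print(label,np.round(R.T@(np.array(P)-s["position"])/.04,2))
E
python3 -c "
from h import *
st(); to((.5,-.25,.26)); to((.4385,.0774,.26))"
```

```text
t 0.77 pos [ 0.392  -0.4747  0.2491] yaw -130.1 j [ 46.  15.   1.  88.  -0.  77. -84.] F [1.  0.1 0.4] w 0.0869 gf 0.0
 [-1.56 -6.03 -0.26]
 [ -8.01 -11.3   -0.25]
```

play_rows(
  rows=[
    [[-0.2, -0.8, -0.1], -1.4, -1],
    [[-0.4, -1.6, -0.2], -2.8, -1],
    [[-0.6, -2.4, -0.25], -4.2, -1],
    [[-0.8, -3.2, -0.25], -5.6, -1],
    [[-1.0, -4, -0.25], -7, -1],
    [[-1.2, -4.8, -0.25], -8.4, -1],
    [[-1.4, -5.5, -0.25], -9.8, -1],
    [[-1.55, -6.0, -0.25], -11, -1],
  ],
)

```text
t: 1.43
position: [0.4965, -0.2511, 0.2594]
orientation: [[0.964, 0.267, -0.0], [0.267, -0.964, 0.001], [0.0, -0.001, -1.0]]
ft_force: [1.5, 0.4, -0.4]
gripper_width: 0.0872
gripper_force: 0.0
```

```bash
python3 -c "
from h import *
st(); to((.46,.0,.26)); to((.4385,.0774,.26))"
```

```text
t 1.43 pos [ 0.4965 -0.2511  0.2594] yaw -74.5 j [ 35.   8. -14.  95.   2.  77. -54.] F [ 1.5  0.4 -0.4] w 0.0872 gf 0.0
 [ 0.8  -6.29 -0.01]
 [ 0.79 -8.3  -0.01]
```

play_rows(
  rows=[
    [[0.3, -1, 0], -1.4, -1],
    [[0.6, -2, 0], -2.8, -1],
    [[0.8, -3, 0], -4.2, -1],
    [[0.8, -4, 0], -5.6, -1],
    [[0.8, -5, 0], -7, -1],
    [[0.8, -6, 0], -8.4, -1],
    [[0.8, -7, 0], -9.8, -1],
    [[0.8, -8, 0], -11, -1],
  ],
)

```text
t: 2.1
position: [0.4427, 0.0646, 0.2594]
orientation: [[0.337, 0.941, -0.0], [0.941, -0.337, -0.0], [-0.0, 0.0, -1.0]]
ft_force: [1.1, 0.4, -0.4]
gripper_width: 0.087
gripper_force: 0.0
```

```bash
python3 -c "
from h import *
import cv2
st(); to((.4385,.0774,.26))
c=robot.get_calibration('wrist'); print({k:np.round(v,3).tolist() for k,v in c.items()})
for P in ((.4385,.0774,.088),(.4915,.2088,.088),(.4649,-.0491,.088)): print(proj('wrist',P,c))
cv2.imwrite('pics/w1.png',robot.snapshot('wrist')[:,:,::-1])"
```

```text
t 2.1 pos [0.4427 0.0646 0.2594] yaw -19.7 j [ 19.  -4. -31. 108.  -2.  76. -31.] F [ 1.1  0.4 -0.4] w 0.087 gf 0.0
 [ 0.27 -0.21 -0.02]
{'camera_matrix': [[304.615, 0.0, 320.024], [0.0, 304.615, 201.219], [0.0, 0.0, 1.0]], 'origin': [0.47, 0.138, 0.402], 'attitude': [[0.941, 0.323, 0.097], [-0.338, 0.901, 0.271], [0.0, -0.288, 0.958]]}
[311.0109809  177.25044361]
[315.68126455  26.23914555]
[370.22882809 270.57120204]
```

View pics/w1.png

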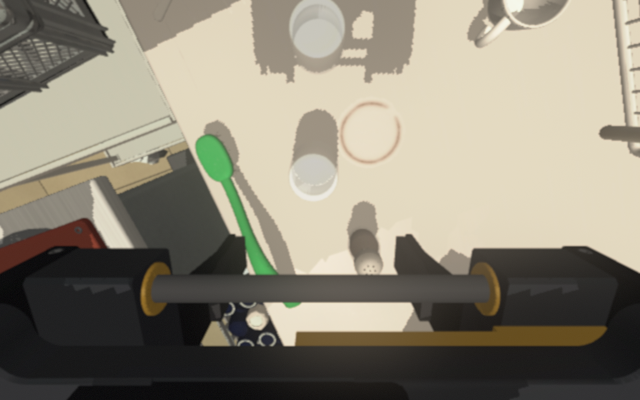

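The wrist picture shows the near glass's top at (314,177) and the far one's at (317,27). Both agree with the triangulation to within 3 px.

play_rows(
  rows=[
    [[0.27, -0.13, 1], 0, -1],
    [[0.27, -0.13, 2], 0, -1],
    [[0.27, -0.13, 3], 0, -1],
    [[0.27, -0.13, 4], 0, -1],
    [[0.27, -0.13, 4.7], 0, -1],
    [[0.27, -0.13, 5.08], 0, -1],
    [[0.27, -0.13, 5.08], 0, -1],
    [[0.27, -0.13, 5.08], 0, 0],
  ],
)

```text
t: 2.82
position: [0.4421, 0.0749, 0.056]
orientation: [[0.343, 0.939, -0.002], [0.939, -0.343, 0.0], [-0.0, -0.002, -1.0]]
ft_force: [0.1, -0.7, 0.8]
gripper_width: 0.0847
gripper_force: 0.0
```

play_rows(
  rows=[
    [[0, 0, 0], 0, 1],
    [[0, 0, 0], 0, 1],
    [[0, 0, 0], 0, 1],
    [[0, 0, 0], 0, 1],
    [[0, 0, 0], 0, 1],
    [[0, 0, 0], 0, 1],
  ],
)

```text
t: 3.32
position: [0.4427, 0.0751, 0.057]
orientation: [[0.343, 0.939, 0.0], [0.939, -0.343, -0.0], [0.0, 0.0, -1.0]]
ft_force: [-3.4, 0.5, 7.8]
gripper_width: 0.0564
gripper_force: 30.2
```

```bash
python3 -c "
from h import *
st(); to((.4385,.0774,.26))"
```

```text
t 3.32 pos [0.4427 0.0751 0.057 ] yaw -20.1 j [ 16.   9. -33. 121.   7.  51. -41.] F [-3.4  0.5  7.8] w 0.0564 gf 30.2
 [ 0.02 -0.12 -5.07]
```

play_rows(
  rows=[
    [[0, 0, -0.3], 0, 1],
    [[0, 0, -1], 0, 1],
    [[0, 0, -2], 0, 1],
    [[0, 0, -3], 0, 1],
    [[0, 0, -4], 0, 1],
    [[0, 0, -4.5], 0, 1],
    [[0, 0, -4.5], 0, 1],
  ],
)

```text
t: 3.9
position: [0.4449, 0.0755, 0.2414]
orientation: [[0.343, 0.939, 0.008], [0.939, -0.343, -0.0], [0.003, 0.008, -1.0]]
ft_force: [0.8, 0.5, -1.7]
gripper_width: 0.0562
gripper_force: 29.9
```

```bash
python3 -c "
from h import *
st(); M,t=deck(*np.load('deck.npy'))
P=t+M@np.array([-.157,-.04,.057]); print(P, 'yaw',np.degrees(np.arctan2(M[1,1],M[0,1]))); to(P+[0,0,.08])"
```

```text
t 3.9 pos [0.4449 0.0755 0.2414] yaw -20.1 j [ 19.  -3. -33. 109.  -2.  73. -33.] F [ 0.8  0.5 -1.7] w 0.0562 gf 29.9
[ 0.52364521 -0.28162482  0.12687143] yaw 50.2275606648021
 [-7.71  4.9   0.88]
```

play_rows(
  rows=[
    [[-0.5, 0.3, 0], -1, 1],
    [[-1.3, 0.8, 0], -2.4, 1],
    [[-2.1, 1.3, 0], -3.8, 1],
    [[-2.9, 1.8, 0], -5.2, 1],
    [[-3.7, 2.3, 0], -6.6, 1],
    [[-4.5, 2.8, 0], -8, 1],
    [[-5.2, 3.3, 0], -9.2, 1],
    [[-5.6, 3.6, 0], -10, 1],
  ],
)

```text
t: 4.57
position: [0.5004, -0.1897, 0.2349]
orientation: [[-0.501, 0.865, -0.002], [0.865, 0.501, -0.001], [-0.0, -0.002, -1.0]]
ft_force: [0.5, 0.6, -2.6]
gripper_width: 0.0564
gripper_force: 29.9
```

```bash
python3 -c "
from h import *
st(); to((.52365,-.2816,.207))"
```

```text
t 4.57 pos [ 0.5004 -0.1897  0.2349] yaw 30.1 j [ 32.   7. -18. 100.   2.  74.  44.] F [ 0.5  0.6 -2.6] w 0.0564 gf 29.9
 [-2.28 -0.65  0.7 ]
```

play_rows(
  rows=[
    [[-0.5, -0.15, 0], -1, 1],
    [[-1.2, -0.35, 0], -2, 1],
    [[-1.8, -0.5, 0], -3, 1],
    [[-2.28, -0.65, 0.3], -4, 1],
    [[-2.28, -0.65, 0.5], -4, 1],
    [[-2.28, -0.65, 0.7], -4, 1],
    [[-2.28, -0.65, 0.7], -4, 1],
    [[-2.28, -0.65, 0.7], -4, 1],
  ],
)

```text
t: 5.23
position: [0.5238, -0.2754, 0.2075]
orientation: [[-0.766, 0.643, -0.001], [0.643, 0.766, 0.001], [0.002, 0.0, -1.0]]
ft_force: [0.1, -1.8, -1.8]
gripper_width: 0.0559
gripper_force: 29.9
```

```bash
python3 -c "
from h import *
import cv2
st(); to((.52365,-.2816,.1269))
a=robot.snapshot('side')[:,:,::-1][190:340,250:410];b=robot.snapshot('scene')[:,:,::-1][110:230,300:420]
o=np.zeros((600,800,3),np.uint8)
a=cv2.resize(a,None,fx=3,fy=3,interpolation=2);b=cv2.resize(b,None,fx=2.6,fy=2.6,interpolation=2)
o[:a.shape[0],:480]=a;o[:b.shape[0],480:480+b.shape[1]]=b
cv2.imwrite('pics/p1.png',o)"
```

```text
t 5.23 pos [ 0.5238 -0.2754  0.2075] yaw 50.0 j [ 37.  15. -16.  94.   4.  72.  70.] F [ 0.1 -1.8 -1.8] w 0.0559 gf 29.9
 [-0.1  -0.12  2.02]
```

View pics/p1.png

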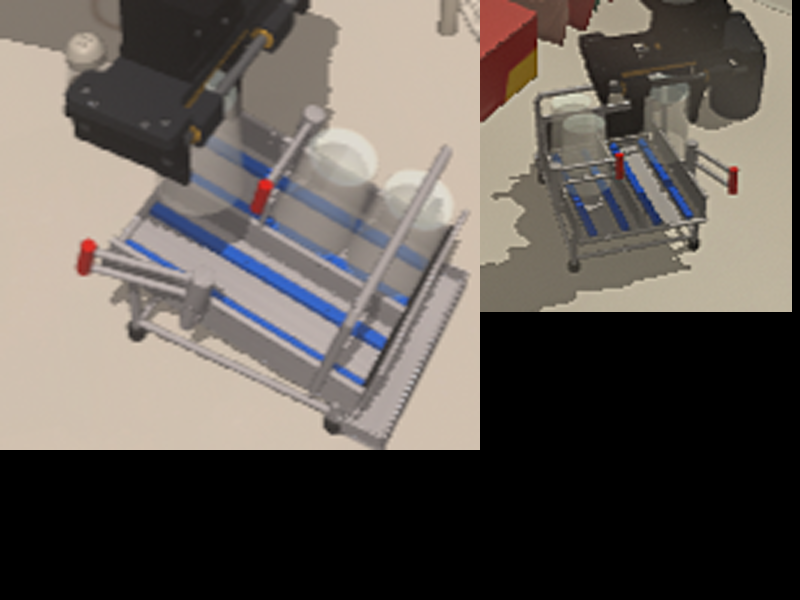

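The side view shows the held glass above the top end of the right lane at about (215,190) in the crop. The gate and the left post are clear of the fingers.

play_rows(
  rows=[
    [[0, 0, 0.3], 0, 1],
    [[0, 0, 0.7], 0, 1],
    [[0, 0, 1.1], 0, 1],
    [[0, 0, 1.4], 0, 1],
    [[0, 0, 1.6], 0, 1],
    [[0, 0, 1.6], 0, 1],
    [[0, 0, 1.6], 0, 1],
  ],
)

```text
t: 5.92
position: [0.524, -0.2767, 0.1443]
orientation: [[-0.765, 0.643, -0.0], [0.643, 0.765, 0.0], [0.0, -0.0, -1.0]]
ft_force: [0.3, -0.4, -1.6]
gripper_width: 0.0562
gripper_force: 29.9
```

```bash
python3 -c "
from h import *
st(); to((.52365,-.2816,.1269))"
```

```text
t 5.92 pos [ 0.524  -0.2767  0.1443] yaw 49.9 j [ 37.  17. -16.  98.   5.  65.  69.] F [ 0.3 -0.4 -1.6] w 0.0562 gf 29.9
 [-0.07 -0.1   0.44]
```

play_rows(
  rows=[
    [[-0.07, -0.1, 0], 0, 1],
    [[-0.07, -0.1, 0.1], 0, 1],
    [[-0.07, -0.1, 0.2], 0, 1],
    [[-0.07, -0.1, 0.25], 0, 1],
    [[-0.07, -0.1, 0.3], 0, 1],
    [[-0.07, -0.1, 0.32], 0, 1],
    [[-0.07, -0.1, 0.32], 0, 1],
  ],
)

```text
t: 6.5
position: [0.5236, -0.2816, 0.1314]
orientation: [[-0.765, 0.643, -0.0], [0.643, 0.765, 0.0], [0.0, 0.0, -1.0]]
ft_force: [-0.2, 0.8, -2.0]
gripper_width: 0.0562
gripper_force: 29.9
```

```bash
python3 -c "
from h import *
st(); to((.52365,-.2816,.1269))"
```

```text
t 6.5 pos [ 0.5236 -0.2816  0.1314] yaw 49.9 j [ 37.  18. -16.  99.   6.  64.  70.] F [-0.2  0.8 -2. ] w 0.0562 gf 29.9
 [-0.    0.    0.11]
```

play_rows(
  rows=[
    [[0, 0, 0.03], 0, 1],
    [[0, 0, 0.06], 0, 1],
    [[0, 0, 0.06], 0, 1],
    [[0, 0, 0.06], 0, 1],
  ],
)

```text
t: 6.83
position: [0.5244, -0.2822, 0.13]
orientation: [[-0.765, 0.644, 0.002], [0.644, 0.765, -0.001], [-0.002, 0.0, -1.0]]
ft_force: [1.8, -2.2, 5.4]
gripper_width: 0.0562
gripper_force: 30.1
```

play_rows(
  rows=[
    [[0, 0, 0.03], 0, 1],
    [[0, 0, 0.05], 0, 1],
    [[0, 0, 0.05], 0, 1],
    [[0, 0, 0.05], 0, 1],
  ],
)

```text
t: 7.17
position: [0.525, -0.2825, 0.1287]
orientation: [[-0.765, 0.644, 0.003], [0.644, 0.765, -0.002], [-0.004, 0.001, -1.0]]
ft_force: [2.4, -2.4, 7.7]
gripper_width: 0.0563
gripper_force: 30.2
```

play_rows(
  rows=[
    [[0, 0, 0.03], 0, 1],
    [[0, 0, 0.06], 0, 1],
    [[0, 0, 0.09], 0, 1],
    [[0, 0, 0.09], 0, 1],
  ],
)

```text
t: 7.5
position: [0.5256, -0.2829, 0.1256]
orientation: [[-0.765, 0.644, 0.005], [0.644, 0.765, -0.003], [-0.005, 0.001, -1.0]]
ft_force: [3.4, -2.2, 9.2]
gripper_width: 0.0561
gripper_force: 30.2
```

```bash
python3 -c "
from h import *
import cv2
st()
a=robot.snapshot('side')[:,:,::-1][190:310,250:370]
cv2.imwrite('pics/p2.png',cv2.resize(a,None,fx=5,fy=5,interpolation=2))"
```

```text
t 7.5 pos [ 0.5256 -0.2829  0.1256] yaw 49.9 j [ 37.  19. -16.  99.   6.  63.  69.] F [ 3.4 -2.2  9.2] w 0.0561 gf 30.2
```

View pics/p2.png

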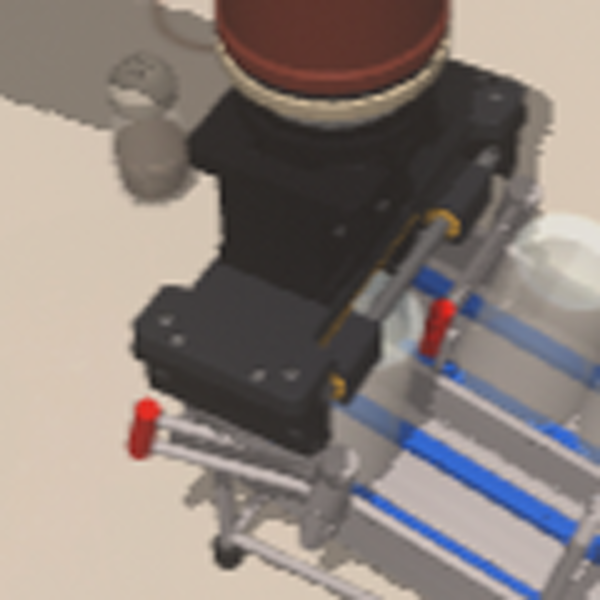

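The picture shows the glass in the lane under the gripper, tilted onto the runners, with the fingers clear of the gate. I'll release it gently.

play_rows(
  rows=[
    [[0, 0, 0], 0, -0.4],
    [[0, 0, 0], 0, -0.5],
    [[0, 0, 0], 0, -0.5],
    [[0, 0, 0], 0, -0.5],
    [[0, 0, 0], 0, -0.5],
    [[0, 0, 0], 0, -0.5],
  ],
)

```text
t: 8.05
position: [0.5233, -0.2815, 0.1232]
orientation: [[-0.765, 0.644, -0.001], [0.644, 0.765, 0.0], [0.001, -0.0, -1.0]]
ft_force: [0.3, -0.5, -0.8]
gripper_width: 0.065
gripper_force: 0.0
```

```bash
python3 -c "
from h import *
import cv2
st()
cv2.imwrite('pics/w2.png',robot.snapshot('wrist')[:,:,::-1])
a=robot.snapshot('side')[:,:,::-1][190:340,250:410]
cv2.imwrite('pics/p3.png',cv2.resize(a,None,fx=4,fy=4,interpolation=2))"
```

```text
t 8.05 pos [ 0.5233 -0.2815  0.1232] yaw 49.9 j [ 37.  19. -16.  99.   6.  63.  69.] F [ 0.3 -0.5 -0.8] w 0.065 gf 0.0
```

View pics/p3.png

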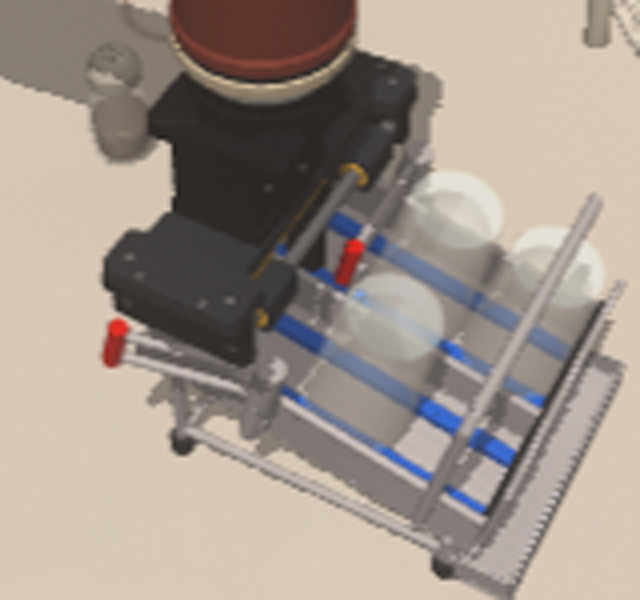

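The first glass has left the fingers and is sliding down the right lane, at about (385,350) in the crop. Next I'll lift and fetch the second.

play_rows(
  rows=[
    [[0, 0, -0.5], 0, -0.5],
    [[0, 0, -1.4], 0, -0.5],
    [[0, 0, -2.3], 0, -0.5],
    [[0, 0, -3], 0, -0.8],
    [[0, 0, -3], 0, -1],
    [[0, 0, -3], 0, -1],
  ],
)

```text
t: 8.65
position: [0.5245, -0.282, 0.2455]
orientation: [[-0.765, 0.644, 0.003], [0.644, 0.765, -0.002], [-0.003, 0.001, -1.0]]
ft_force: [-0.5, 0.2, -1.0]
gripper_width: 0.0781
gripper_force: 0.0
```

```bash
python3 -c "
from h import *
st(); to((.493,.2083,.25))
import cv2
a=robot.snapshot('side'); cv2.imwrite('pics/s_after1.png',a[:,:,::-1])
M,t=deck(*np.load('deck.npy'))
for x in (-.031,-.093): print(proj('side',t+M@np.array([x,-.04,.088])))
# bright top disc search in lane
b=cv2.imread('pics/side0.png')[:,:,::-1]
d=cv2.absdiff(a,b).sum(2); d[:230]=0; m=(d>45).astype(np.uint8); m[:, :325]=0;m[330:]=0;m[:,420:]=0
k,L,s,c=cv2.connectedComponentsWithStats(m); print([(s[i].tolist(),c[i].round(0).tolist()) for i in range(1,k) if s[i,4]>30])"
```

```text
t 8.65 pos [ 0.5245 -0.282   0.2455] yaw 49.9 j [ 38.  13. -16.  91.   4.  76.  71.] F [-0.5  0.2 -1. ] w 0.0781 gf 0.0
 [ 8.49  8.88 -0.14]
[373.47619567 282.98610361]
[346.6016284  267.21538393]
[([325, 230, 28, 35, 509], [334.0, 242.0]), ([325, 230, 95, 100, 5791], [385.0, 279.0]), ([349, 258, 13, 15, 75], [354.0, 265.0]), ([325, 305, 39, 25, 521], [338.0, 321.0])]
```

play_rows(
  rows=[
    [[0.6, 0.6, 0], 1.2, -1],
    [[1.3, 1.3, 0], 2.5, -1],
    [[2.0, 2.0, 0], 3.8, -1],
    [[2.7, 2.7, 0], 5.1, -1],
    [[3.4, 3.5, 0], 6.4, -1],
    [[4.1, 4.2, 0], 7.7, -1],
    [[4.8, 4.9, 0], 9, -1],
    [[5.5, 5.7, 0], 10, -1],
  ],
)

```text
t: 9.37
position: [0.5006, 0.031, 0.242]
orientation: [[0.008, 1.0, -0.002], [1.0, -0.008, -0.001], [-0.001, -0.002, -1.0]]
ft_force: [1.1, 0.0, -0.1]
gripper_width: 0.0876
gripper_force: 0.0
```

```bash
python3 -c "
from h import *
st(); to((.493,.2083,.25))"
```

```text
t 9.37 pos [0.5006 0.031  0.242 ] yaw -0.4 j [ 17.   3. -27. 103.   2.  74. -10.] F [ 1.1  0.  -0.1] w 0.0876 gf 0.0
 [ 4.43 -0.22 -0.2 ]
```

play_rows(
  rows=[
    [[0.9, 0, 0], 0, -1],
    [[1.8, -0.1, 0], 0, -1],
    [[2.7, -0.15, 0], 0, -1],
    [[3.6, -0.2, 0], 0, -1],
    [[4.2, -0.22, 0], 0, -1],
    [[4.43, -0.22, 0], 0, -1],
    [[4.43, -0.22, 0], 0, -1],
    [[4.43, -0.22, 0], 0, -1],
  ],
)

```text
t: 10.03
position: [0.4932, 0.2062, 0.2424]
orientation: [[0.001, 1.0, -0.002], [1.0, -0.001, -0.001], [-0.001, -0.002, -1.0]]
ft_force: [0.9, -0.3, 0.6]
gripper_width: 0.0874
gripper_force: 0.0
```

```bash
python3 -c "
from h import *
import cv2
st(); to((.493,.2083,.057))
c=robot.get_calibration('wrist'); w=robot.snapshot('wrist'); cv2.imwrite('pics/w3.png',w[:,:,::-1])
u=proj('wrist',(.493,.2083,.088),c); print('pred',u)
g=cv2.GaussianBlur(cv2.cvtColor(w,cv2.COLOR_RGB2GRAY),(3,3),0); x0,y0=(u-50).astype(int); y0=max(y0,0)
C=cv2.HoughCircles(g[y0:y0+100,x0:x0+100],cv2.HOUGH_GRADIENT,1,8,param1=60,param2=12,minRadius=18,maxRadius=34)
print([] if C is None else (C[0][:5]+[x0,y0,0]).round(1).tolist())
a=robot.snapshot('side'); cv2.imwrite('pics/s2.png',a[:,:,::-1])
b=cv2.imread('pics/side0.png')[:,:,::-1]
d=cv2.absdiff(a,b).sum(2); m=(d>40).astype(np.uint8); z=np.zeros_like(m); z[225:340,285:415]=m[225:340,285:415]
k,L,s,q=cv2.connectedComponentsWithStats(z); print([(s[i].tolist(),q[i].round(0).tolist()) for i in range(1,k) if s[i,4]>15])
M,t=deck(*np.load('deck.npy'))
P=lambda x,z:np.array([proj('side',t+M@np.array([x+r*np.cos(A),-.04+r*np.sin(A),z])) for r,z in((.031,0),(.027,.088)) for A in np.linspace(0,6.28,24)])
for x in(-.031,-.093): p=P(x,0); print(x,'expected bbox',p.min(0).round(0),p.max(0).round(0))"
```

```text
t 10.03 pos [0.4932 0.2062 0.2424] yaw -0.0 j [  5.   8. -35.  98.   5.  75. -32.] F [ 0.9 -0.3  0.6] w 0.0874 gf 0.0
 [0.06 0.   4.63]
pred [319.11793335 188.65620206]
[[317.5, 186.5, 25.2], [318.5, 178.5, 26.6], [317.5, 197.5, 33.4]]
[([362, 272, 15, 12, 116], [369.0, 277.0]), ([361, 276, 26, 41, 416], [375.0, 297.0]), ([348, 281, 23, 29, 301], [358.0, 295.0])]
-0.031 expected bbox [348. 271.] [386. 317.]
-0.093 expected bbox [323. 256.] [359. 302.]
```

The first glass is against the stop: the changed area in the side view matches the box expected at lane_foot. The second glass is where I predicted it, to within 2 px.

play_rows(
  rows=[
    [[0.06, 0, 1], 0, -1],
    [[0.06, 0, 2], 0, -1],
    [[0.06, 0, 3], 0, -1],
    [[0.06, 0, 4], 0, -1],
    [[0.06, 0, 4.5], 0, -1],
    [[0.06, 0, 4.63], 0, -1],
    [[0.06, 0, 4.63], 0, -1],
    [[0.06, 0, 4.63], 0, 0],
  ],
)

```text
t: 10.8
position: [0.4945, 0.2091, 0.0596]
orientation: [[0.002, 1.0, 0.001], [1.0, -0.002, 0.0], [0.0, 0.001, -1.0]]
ft_force: [0.8, 0.3, 1.1]
gripper_width: 0.0844
gripper_force: 0.0
```

play_rows(
  rows=[
    [[0, 0, 0], 0, 1],
    [[0, 0, 0], 0, 1],
    [[0, 0, 0], 0, 1],
    [[0, 0, 0], 0, 1],
    [[0, 0, 0], 0, 1],
    [[0, 0, 0], 0, 1],
  ],
)

```text
t: 11.3
position: [0.4936, 0.2097, 0.059]
orientation: [[0.001, 1.0, 0.0], [1.0, -0.001, -0.0], [-0.0, 0.0, -1.0]]
ft_force: [-2.4, -0.9, 6.8]
gripper_width: 0.0558
gripper_force: 30.1
```

play_rows(
  rows=[
    [[0, 0, -0.3], 0, 1],
    [[0, 0, -1], 0, 1],
    [[0, 0, -2], 0, 1],
    [[0, 0, -3], 0, 1],
    [[0, 0, -4], 0, 1],
    [[0, 0, -4.7], 0, 1],
    [[0, 0, -4.7], 0, 1],
  ],
)

```text
t: 11.88
position: [0.4956, 0.2112, 0.2537]
orientation: [[0.001, 1.0, 0.009], [1.0, -0.001, 0.003], [0.003, 0.009, -1.0]]
ft_force: [0.8, 0.5, -1.6]
gripper_width: 0.0562
gripper_force: 29.9
```

```bash
python3 -c "
from h import *
st(); to((.52365,-.2816,.24))"
```

```text
t 11.88 pos [0.4956 0.2112 0.2537] yaw -0.0 j [  5.   8. -36.  97.   5.  76. -32.] F [ 0.8  0.5 -1.6] w 0.0562 gf 29.9
 [-12.32   0.7    0.31]
```

play_rows(
  rows=[
    [[-0.6, 0, 0], -0.5, 1],
    [[-1.5, 0.1, 0], -1.5, 1],
    [[-2.4, 0.1, 0], -2.5, 1],
    [[-3.3, 0.2, 0], -3.5, 1],
    [[-4.2, 0.2, 0], -4.5, 1],
    [[-5.1, 0.3, 0], -5.5, 1],
    [[-6, 0.3, 0], -6.5, 1],
    [[-6.8, 0.4, 0], -7, 1],
  ],
)

```text
t: 12.55
position: [0.5083, -0.0648, 0.2466]
orientation: [[-0.576, 0.817, -0.0], [0.817, 0.576, -0.0], [-0.0, -0.0, -1.0]]
ft_force: [1.5, -0.4, -0.9]
gripper_width: 0.0562
gripper_force: 29.9
```

```bash
python3 -c "
from h import *
st(); to((.52365,-.2816,.23))"
```

```text
t 12.55 pos [ 0.5083 -0.0648  0.2466] yaw 35.2 j [ 25.   4. -24. 101.   2.  75.  36.] F [ 1.5 -0.4 -0.9] w 0.0562 gf 29.9
 [-4.65 -2.81  0.42]
```

play_rows(
  rows=[
    [[-0.7, -0.4, 0], -0.6, 1],
    [[-1.5, -0.9, 0], -1.2, 1],
    [[-2.3, -1.4, 0], -1.8, 1],
    [[-3.1, -1.9, 0], -2.4, 1],
    [[-3.9, -2.4, 0], -3, 1],
    [[-4.4, -2.7, 0.2], -3, 1],
    [[-4.65, -2.8, 0.4], -3, 1],
    [[-4.65, -2.8, 0.4], -3, 1],
  ],
)

```text
t: 13.22
position: [0.5225, -0.2816, 0.2281]
orientation: [[-0.763, 0.647, -0.003], [0.647, 0.763, 0.001], [0.003, -0.001, -1.0]]
ft_force: [-1.1, 0.8, -1.6]
gripper_width: 0.0562
gripper_force: 29.9
```

```bash
python3 -c "
from h import *
st(); to((.52365,-.2816,.145))"
```

```text
t 13.22 pos [ 0.5225 -0.2816  0.2281] yaw 49.7 j [ 37.  14. -16.  92.   4.  74.  71.] F [-1.1  0.8 -1.6] w 0.0562 gf 29.9
 [-0.03  0.02  2.08]
```

play_rows(
  rows=[
    [[0, 0, 0.4], 0, 1],
    [[0, 0, 0.9], 0, 1],
    [[0, 0, 1.4], 0, 1],
    [[0, 0, 1.8], 0, 1],
    [[0, 0, 2.08], 0, 1],
    [[0, 0, 2.08], 0, 1],
    [[0, 0, 2.08], 0, 1],
  ],
)

```text
t: 13.8
position: [0.524, -0.278, 0.1473]
orientation: [[-0.766, 0.643, -0.0], [0.643, 0.766, 0.001], [0.001, 0.0, -1.0]]
ft_force: [0.4, 0.1, -0.9]
gripper_width: 0.0563
gripper_force: 29.9
```

```bash
python3 -c "
from h import *
st(); to((.52365,-.2816,.1335))"
```

```text
t 13.8 pos [ 0.524  -0.278   0.1473] yaw 50.0 j [ 37.  17. -16.  98.   5.  65.  70.] F [ 0.4  0.1 -0.9] w 0.0563 gf 29.9
 [-0.05 -0.08  0.35]
```

play_rows(
  rows=[
    [[-0.05, -0.08, 0.1], 0, 1],
    [[-0.05, -0.08, 0.2], 0, 1],
    [[-0.05, -0.08, 0.3], 0, 1],
    [[-0.05, -0.08, 0.35], 0, 1],
    [[-0.05, -0.08, 0.38], 0, 1],
    [[-0.05, -0.08, 0.38], 0, 1],
  ],
)

```text
t: 14.3
position: [0.5236, -0.283, 0.1322]
orientation: [[-0.765, 0.644, 0.001], [0.644, 0.765, -0.0], [-0.001, 0.0, -1.0]]
ft_force: [0.5, -0.5, 0.4]
gripper_width: 0.056
gripper_force: 30.0
```

play_rows(
  rows=[
    [[0, 0, 0.03], 0, 1],
    [[0, 0, 0.06], 0, 1],
    [[0, 0, 0.09], 0, 1],
    [[0, 0, 0.09], 0, 1],
  ],
)

```text
t: 14.63
position: [0.5252, -0.2841, 0.1304]
orientation: [[-0.765, 0.644, 0.005], [0.644, 0.765, -0.003], [-0.005, 0.001, -1.0]]
ft_force: [2.3, -1.4, 9.1]
gripper_width: 0.0559
gripper_force: 30.2
```

play_rows(
  rows=[
    [[0, 0, 0.03], 0, 1],
    [[0, 0, 0.06], 0, 1],
    [[0, 0, 0.08], 0, 1],
    [[0, 0, 0.08], 0, 1],
  ],
)

```text
t: 14.97
position: [0.5258, -0.2838, 0.1275]
orientation: [[-0.765, 0.644, 0.006], [0.644, 0.765, -0.003], [-0.006, 0.002, -1.0]]
ft_force: [3.9, -3.7, 9.3]
gripper_width: 0.0559
gripper_force: 30.2
```

Same behaviour as with the first glass, so I'll release and then lift.

play_rows(
  rows=[
    [[0, 0, 0], 0, -0.4],
    [[0, 0, 0], 0, -0.5],
    [[0, 0, 0], 0, -0.5],
    [[0, 0, 0], 0, -0.5],
    [[0, 0, 0], 0, -0.5],
    [[0, 0, 0], 0, -0.5],
    [[0, 0, 0], 0, -0.5],
    [[0, 0, 0], 0, -0.5],
  ],
)

```text
t: 15.63
position: [0.5233, -0.2828, 0.1251]
orientation: [[-0.765, 0.644, -0.0], [0.644, 0.765, 0.0], [0.0, -0.0, -1.0]]
ft_force: [-0.5, 0.3, -0.4]
gripper_width: 0.0652
gripper_force: 0.0
```

play_rows(
  rows=[
    [[0, 0, -0.5], 0, -0.5],
    [[0, 0, -1.4], 0, -0.5],
    [[0, 0, -2.3], 0, 0],
    [[0, 0, -3], 0, 1],
    [[0, 0, -3], 0, 1],
    [[0, 0, -3], 0, 1],
  ],
)

```text
t: 16.13
position: [0.5242, -0.2831, 0.2471]
orientation: [[-0.765, 0.644, 0.003], [0.644, 0.765, -0.002], [-0.004, 0.001, -1.0]]
ft_force: [0.4, 0.2, -1.1]
gripper_width: 0.0464
gripper_force: 0.0
```

```bash
python3 - <<'E'
from h import *
import cv2
st()
M,t=deck(*np.load('deck.npy'))
a=robot.snapshot('side'); cv2.imwrite('pics/s3.png',a[:,:,::-1])
b=cv2.imread('pics/side0.png')[:,:,::-1]
d=cv2.absdiff(a,b).sum(2); m=(d>40).astype(np.uint8); z=np.zeros_like(m); z[225:340,315:415]=m[225:340,315:415]
k,L,s,q=cv2.connectedComponentsWithStats(z); print([(s[i].tolist(),q[i].round(0).tolist()) for i in range(1,k) if s[i,4]>15])
h=cv2.cvtColor(a,cv2.COLOR_RGB2HSV); r=(((h[...,0]<8)|(h[...,0]>172))&(h[...,1]>150)&(h[...,2]>80)).astype(np.uint8); r[:240]=0;r[:,:265]=0;r[300:]=0;r[:,345:]=0
k,L,s,q=cv2.connectedComponentsWithStats(r); print('red',[(s[i,4],q[i].round(1).tolist()) for i in range(1,k) if s[i,4]>8])
# gate push path: finger centre beyond the tip, at several gate angles
H=np.array([-.13,-.0865])
for qd in np.radians([112,107.4,90,60,30,0]):
    n=np.array([-np.cos(qd),-np.sin(qd)]); # opening direction d/dq of (-sin,cos)
    p=H+.08*np.array([-np.sin(qd),np.cos(qd)]); P=t+M@np.r_[p,.041]; print(np.degrees(qd).round(0),'tip deck',p.round(4),'world',P.round(4),'closing dir world',(M@np.r_[-n,0]).round(2))
E
```

```text
t 16.13 pos [ 0.5242 -0.2831  0.2471] yaw 49.9 j [ 38.  13. -16.  91.   4.  76.  71.] F [ 0.4  0.2 -1.1] w 0.0464 gf 0.0
[([315, 225, 100, 115, 9813], [367.0, 282.0])]
red [(np.int32(44), [336.7, 254.7]), (np.int32(45), [278.2, 275.0])]
112.0 tip deck [-0.2042 -0.1165] world [ 0.4366 -0.3087  0.1219] closing dir world [0.31 0.95 0.08]
107.0 tip deck [-0.2063 -0.1104] world [ 0.4389 -0.3027  0.1224] closing dir world [0.39 0.92 0.07]
90.0 tip deck [-0.21   -0.0865] world [ 0.4514 -0.282   0.1232] closing dir world [ 0.64  0.77 -0.  ]
60.0 tip deck [-0.1993 -0.0465] world [ 0.4851 -0.258   0.1208] closing dir world [ 0.93  0.35 -0.11]
30.0 tip deck [-0.17   -0.0172] world [ 0.5257 -0.2537  0.1142] closing dir world [ 0.97 -0.16 -0.19]
0.0 tip deck [-0.13   -0.0065] world [ 0.5625 -0.2704  0.1052] closing dir world [ 0.75 -0.62 -0.23]
```

```bash
cat > g.py <<'E'
from h import *
st(); M,t=deck(*np.load('deck.npy'))
for nm,x,y in(("S0",-205,-145),("107",-205,-125),("90",-209,-104),("60",-201,-69),("45",-190,-54),("30",-177,-42),("15",-160,-34),("0",-140,-31.5),("over",-136,-31.5)):
    to(t+M@np.array([x/1e3,y/1e3,.033])+[0,0,.019],nm)
E
python3 g.py
```

```text
t 16.18 pos [ 0.5234 -0.2828  0.2453] yaw 49.9 j [ 38.  14. -16.  91.   4.  76.  71.] F [ 0.8 -0.8 -0.5] w 0.0423 gf 0.0
S0 [ 1.31 -2.61  2.8 ]
107 [ 1.31 -2.11  2.8 ]
90 [ 1.41 -1.58  2.78]
60 [ 1.22 -0.71  2.82]
45 [ 0.95 -0.33  2.88]
30 [ 0.64 -0.03  2.96]
15 [0.23 0.17 3.05]
0 [-0.26  0.24  3.17]
over [-0.36  0.24  3.19]
```

play_rows(
  rows=[
    [[0.4, -0.8, 0], 0, 1],
    [[0.8, -1.6, 0], 0, 1],
    [[1.1, -2.3, 0], 0, 1],
    [[1.31, -2.61, 0], 0, 1],
    [[1.31, -2.61, 0], 0, 1],
    [[1.31, -2.61, 0], 0, 1],
    [[1.31, -2.61, 0], 0, 1],
    [[1.31, -2.61, 0], 0, 1],
  ],
)

```text
t: 16.85
position: [0.417, -0.328, 0.2445]
orientation: [[-0.767, 0.642, -0.0], [0.642, 0.767, 0.001], [0.001, 0.0, -1.0]]
ft_force: [-0.9, 0.1, 0.5]
gripper_width: 0.0008
gripper_force: 0.0
```

```bash
python3 g.py; python3 - <<'E'
from h import *
import cv2
M,t=deck(*np.load('deck.npy'))
a=robot.snapshot('scene'); b=cv2.imread('pics/scene0.png')[:,:,::-1]; cv2.imwrite('pics/s4.png',a[:,:,::-1])
d=cv2.absdiff(a,b).sum(2); m=(d>40).astype(np.uint8); z=np.zeros_like(m); z[120:215,345:392]=m[120:215,345:392]
k,L,s,q=cv2.connectedComponentsWithStats(z); print([(s[i].tolist(),q[i].round(0).tolist()) for i in range(1,k) if s[i,4]>10])
for x in(-.031,-.093):
    p=np.array([proj('scene',t+M@np.array([x+r*np.cos(A),-.04+r*np.sin(A),z])) for r,z in((.031,0),(.027,.088)) for A in np.linspace(0,6.28,24)]); print(p.min(0).round(0),p.max(0).round(0))
E
```

```text
t 16.85 pos [ 0.417  -0.328   0.2445] yaw 50.0 j [ 45.   6. -13. 100.   1.  75.  82.] F [-0.9  0.1  0.5] w 0.0008 gf 0.0
S0 [-0.01 -0.03  2.78]
107 [-0.    0.47  2.78]
90 [0.09 1.   2.76]
60 [-0.1   1.87  2.8 ]
45 [-0.36  2.25  2.86]
30 [-0.68  2.55  2.94]
15 [-1.09  2.75  3.03]
0 [-1.58  2.81  3.15]
over [-1.68  2.81  3.17]
[([380, 120, 12, 22, 137], [386.0, 127.0]), ([348, 142, 26, 43, 732], [361.0, 162.0]), ([345, 193, 42, 9, 101], [365.0, 197.0]), ([376, 208, 12, 7, 54], [382.0, 212.0])]
[349. 141.] [367. 172.]
[354. 148.] [373. 181.]
```

```bash
python3 - <<'E'
from h import *
import cv2
M,t=deck(*np.load('deck.npy'))
a=robot.snapshot('side'); b=cv2.imread('pics/s2.png')[:,:,::-1]; cv2.imwrite('pics/s5.png',a[:,:,::-1])
d=cv2.absdiff(a,b).sum(2); m=(d>40).astype(np.uint8); z=np.zeros_like(m); z[240:330,318:400]=m[240:330,318:400]
k,L,s,q=cv2.connectedComponentsWithStats(z); print([(s[i].tolist(),q[i].round(0).tolist()) for i in range(1,k) if s[i,4]>10])
for x in(-.093,-.100):
    p=np.array([proj('side',t+M@np.array([x+r*np.cos(A),-.04+r*np.sin(A),z])) for r,z in((.031,0),(.027,.088)) for A in np.linspace(0,6.28,24)]); print(x,p.min(0).round(0),p.max(0).round(0))
# bright discs (tops) along lane
for r in range(250,300,2): print(r,''.join('#' if v>90 else '+' if v>40 else '.' for v in d[r,315:395]))
E
```

```text
[([318, 240, 82, 90, 6801], [360.0, 285.0])]
-0.093 [323. 256.] [359. 302.]
-0.1 [321. 254.] [357. 300.]
250 ....++++++++++++++++++...++.....++++++++++++++++++++++++++++++++++++++++++++++++
252 +++.+.+++++++++++++++.....+....+++++++++++++++++++++++++++++++++++++++++++++++++
254 ++++++++...+++++++++.....+++++++++++++++++++++++++++++++++..++++++++++++++++++++
256 ++++++++++..++++++++....++++++++++++++++++++++++++++++++++.+++++++++++++++++++++
258 ++++++++++++++++++......+###########++++++++++++++++++++++++++++++++++++++++++++
260 +++++++++++++++++++..+##################++++++++++++++++++++++++++++++++++++++++
262 ++++++++++++++++++++######################++++++++++++++++++++++++++++++++++++++
264 ++++++++++++++++++++########################++++++++++.+++++++++++++++++++++++++
266 .++++++++++++++++++####++####################++++++++.++++++++++++++++++++++++++
268 +..+++++++++++++++########+.+################+++++++++++++++++++++++++++++++++++
270 +..+++.+++++++++++###########+++#############+++++++++++++++++++++++++++++++++++
272 ++++...+++++++++...+#############+++#########+++++++++++
[... 429 characters left out ...]
+++++++++++++++..+++
284 ++++++++++.++++........+#########+.+++++.....+++++++++++++++++++++++++++++..++++
286 ++++...++.++++.............+########+.####..+++++++++++++++++++++++++++++..+++++
288 +++.....++.+++.................+######++...+++++++++++++++++++++++++++++..++++++
290 +++..+++++###+...............+++..++##+.+++++++++++++++++++++++++++++++..+++++++
292 +...+++++++++###...........++++++++#+..+++++++++++++++++++++++++++++++..++++++++
294 ...+++++++++++++###+.......+++++++###.+++++++++++++++++++++++++++++++..+++++++++
296 +..++++++++++++++++###+..++++++++##+.+++++++++++++++++++++++++++++++..++++++++++
298 +++++++++++++++++++++++###.++++++##.++++++++++++++++++++++++++++++++.+++++++++++
```

The second glass's top disc is centred at about (346.5,267) in the side view. That matches the prediction for resting against the first glass, (346.6,267.2). Now the gate.

play_rows(
  rows=[
    [[0, -0.05, 0.7], 0, 1],
    [[0, -0.05, 1.4], 0, 1],
    [[0, -0.05, 2.1], 0, 1],
    [[0, -0.05, 2.6], 0, 1],
    [[0, -0.05, 2.78], 0, 1],
    [[0, -0.05, 2.78], 0, 1],
    [[0, -0.05, 2.78], 0, 1],
  ],
)

```text
t: 17.53
position: [0.4154, -0.3305, 0.1346]
orientation: [[-0.766, 0.643, 0.0], [0.643, 0.766, -0.0], [-0.0, 0.0, -1.0]]
ft_force: [0.4, -1.1, 0.3]
gripper_width: -0.0
gripper_force: 0.0
```

```bash
python3 g.py
```

```text
t 17.53 pos [ 0.4154 -0.3305  0.1346] yaw 50.0 j [ 45.  11. -13. 108.   3.  62.  81.] F [ 0.4 -1.1  0.3] w -0.0 gf 0.0
S0 [0.01 0.04 0.03]
107 [0.01 0.54 0.03]
90 [0.11 1.07 0.01]
60 [-0.08  1.94  0.06]
45 [-0.35  2.32  0.12]
30 [-0.66  2.62  0.19]
15 [-1.08  2.82  0.29]
0 [-1.56  2.89  0.4 ]
over [-1.66  2.89  0.42]
```

play_rows(
  rows=[
    [[0, 0.3, 0.03], 0, 1],
    [[0.03, 0.6, 0.03], 0, 1],
    [[0.08, 0.9, 0.02], 0, 1],
    [[0.08, 1.2, 0.02], 0, 1],
    [[0.03, 1.5, 0.03], 0, 1],
    [[-0.03, 1.75, 0.05], 0, 1],
    [[-0.08, 1.94, 0.06], 0, 1],
    [[-0.08, 1.94, 0.06], 0, 1],
  ],
)

```text
t: 18.2
position: [0.469, -0.2715, 0.1315]
orientation: [[-0.767, 0.642, 0.001], [0.642, 0.767, 0.001], [-0.0, 0.001, -1.0]]
ft_force: [0.1, 0.4, 0.0]
gripper_width: 0.0004
gripper_force: 0.0
```

```bash
cat >> h.py <<'E'
def gate():
    import cv2
    M,t=deck(*np.load('deck.npy'))
    for n,roi in(("side",(265,235,380,300)),("scene",(340,150,405,200))):
        a=robot.snapshot(n); h=cv2.cvtColor(a,cv2.COLOR_RGB2HSV); m=(((h[...,0]<8)|(h[...,0]>172))&(h[...,1]>130)&(h[...,2]>60)).astype(np.uint8)
        z=np.zeros_like(m); x0,y0,x1,y1=roi; z[y0:y1,x0:x1]=m[y0:y1,x0:x1]
        k,L,s,q=cv2.connectedComponentsWithStats(z)
        for i in range(1,k):
            if s[i,4]>6:
                o,d=ray(n,q[i]); o=M.T@(o-t); d=M.T@d; p=o+d*(.041-o[2])/d[2]; e=p[:2]-[-.13,-.0865]
                print(n,s[i,4],q[i].round(1),'deck',p.round(3),'q',np.degrees(np.arctan2(-e[0],e[1])).round(1),'r',np.hypot(*e).round(3))
E
python3 g.py; python3 -c "
from h import *
gate()"
```

```text
t 18.2 pos [ 0.469  -0.2715  0.1315] yaw 50.1 j [ 39.  13. -16. 106.   4.  62.  72.] F [0.1 0.4 0. ] w 0.0004 gf 0.0
S0 [ 0.09 -1.94 -0.05]
107 [ 0.09 -1.44 -0.05]
90 [ 0.19 -0.92 -0.07]
60 [-0.01 -0.04 -0.02]
45 [-0.27  0.33  0.04]
30 [-0.59  0.63  0.11]
15 [-1.    0.83  0.21]
0 [-1.49  0.9   0.32]
over [-1.59  0.9   0.34]
side 45 [336.7 254.8] deck [-0.13   0.008  0.041] q 0.3 r 0.094
scene 27 [353.1 173.4] deck [-0.134  0.008  0.041] q 2.2 r 0.094
scene 32 [377.8 181.7] deck [-0.206 -0.05   0.041] q 64.2 r 0.084
```

The gate has swung to about 62°, as planned.

play_rows(
  rows=[
    [[-0.14, 0.15, 0.01], 0, 1],
    [[-0.27, 0.33, 0.04], 0, 1],
    [[-0.43, 0.48, 0.07], 0, 1],
    [[-0.59, 0.63, 0.11], 0, 1],
    [[-0.8, 0.74, 0.16], 0, 1],
    [[-1.0, 0.83, 0.21], 0, 1],
    [[-1.2, 0.87, 0.26], 0, 1],
    [[-1.35, 0.9, 0.29], 0, 1],
  ],
)

```text
t: 18.97
position: [0.5326, -0.2807, 0.1194]
orientation: [[-0.766, 0.643, -0.0], [0.643, 0.766, 0.0], [0.0, 0.0, -1.0]]
ft_force: [-0.6, 1.1, -0.2]
gripper_width: 0.0007
gripper_force: 0.5
```

```bash
python3 g.py; python3 -c "
from h import *
gate()"
```

```text
t 18.97 pos [ 0.5326 -0.2807  0.1194] yaw 50.0 j [ 36.  20. -16.  98.   6.  63.  69.] F [-0.6  1.1 -0.2] w 0.0007 gf 0.5
S0 [ 1.45 -2.79 -0.35]
107 [ 1.45 -2.29 -0.35]
90 [ 1.55 -1.77 -0.37]
60 [ 1.36 -0.89 -0.32]
45 [ 1.09 -0.52 -0.26]
30 [ 0.78 -0.21 -0.19]
15 [ 0.37 -0.01 -0.09]
0 [-0.12  0.05  0.02]
over [-0.22  0.05  0.04]
side 52 [336.2 255.5] deck [-0.13   0.006  0.041] q 0.3 r 0.092
scene 28 [353.1 173.3] deck [-0.133  0.008  0.041] q 1.9 r 0.094
scene 30 [357.5 173.6] deck [-0.14  -0.005  0.041] q 6.8 r 0.082
```

play_rows(
  rows=[
    [[-0.05, 0, 0.01], 0, 1],
    [[-0.1, 0, 0.02], 0, 1],
    [[-0.15, 0, 0.03], 0, 1],
    [[-0.15, 0, 0.03], 0, 1],
    [[-0.15, 0, 0.03], 0, 1],
  ],
)

```text
t: 19.48
position: [0.5357, -0.284, 0.1188]
orientation: [[-0.765, 0.644, -0.001], [0.644, 0.765, 0.001], [0.001, -0.0, -1.0]]
ft_force: [-3.9, 3.2, 2.1]
gripper_width: 0.0007
gripper_force: 2.3
```

play_rows(
  rows=[
    [[-0.05, 0, 0.01], 0, 1],
    [[-0.08, 0, 0.02], 0, 1],
    [[-0.08, 0, 0.02], 0, 1],
    [[-0.08, 0, 0.02], 0, 1],
  ],
)

```text
t: 19.82
position: [0.5364, -0.2843, 0.118]
orientation: [[-0.766, 0.643, -0.005], [0.643, 0.766, 0.003], [0.006, -0.001, -1.0]]
ft_force: [-14.7, 10.3, 12.1]
gripper_width: 0.0004
gripper_force: 9.0
```

```bash
python3 g.py|grep -E "^t|over"; python3 -c "
from h import *
gate()"
```

```text
t 19.82 pos [ 0.5364 -0.2843  0.118 ] yaw 50.0 j [ 36.  21. -15.  97.   6.  63.  69.] F [-14.7  10.3  12.1] w 0.0004 gf 9.0
over [-0.09  0.06  0.  ]
side 21 [336.9 256.8] deck [-0.128  0.004  0.041] q -1.5 r 0.09
scene 59 [355.1 172.8] deck [-0.132  0.001  0.041] q 1.5 r 0.087
```

The push force rose to 20 N against the stop and the gate no longer moves, so it is shut. I'll back off uphill, lift and check.

play_rows(
  rows=[
    [[0.2, 0, 0], 0, 1],
    [[0.5, 0, 0], 0, 1],
    [[0.7, 0, -0.3], 0, 1],
    [[0.7, 0, -1.2], 0, 1],
    [[0.7, 0, -2.1], 0, 1],
    [[0.7, 0, -3], 0, 1],
    [[0.7, 0, -3.5], 0, 1],
    [[0.7, 0, -3.5], 0, 1],
  ],
)

```text
t: 20.58
position: [0.5195, -0.2694, 0.264]
orientation: [[-0.765, 0.644, 0.009], [0.644, 0.765, -0.005], [-0.01, 0.002, -1.0]]
ft_force: [0.3, -0.4, 0.4]
gripper_width: 0.0005
gripper_force: 0.0
```

play_rows(
  rows=[
    [[1, 0.7, 0], 0, 1],
    [[1.7, 1.4, 0], 0, 1],
    [[2.4, 2.1, 0], 0, 1],
    [[2.8, 2.8, 0], 0, 1],
    [[3, 3.5, 0], 0, 1],
    [[3, 4, 0], 0, 1],
    [[3, 4, 0], 0, 1],
  ],
)

```text
t: 21.17
position: [0.53, -0.0641, 0.2578]
orientation: [[-0.769, 0.639, 0.002], [0.639, 0.769, 0.001], [-0.001, 0.002, -1.0]]
ft_force: [-0.2, -0.0, -0.2]
gripper_width: 0.0003
gripper_force: 0.0
```

```bash
python3 -c "
from h import *
import cv2
st();gate()
a=robot.snapshot('side')[:,:,::-1][130:330,230:420];cv2.imwrite('pics/f.png',cv2.resize(a,None,fx=3,fy=3,interpolation=2))"
```

```text
t 21.17 pos [ 0.53   -0.0641  0.2578] yaw 50.3 j [ 26.   7. -25.  98.   3.  76.  50.] F [-0.2 -0.  -0.2] w 0.0003 gf 0.0
side 48 [336.4 254.8] deck [-0.131  0.008  0.041] q 0.6 r 0.094
scene 58 [355.2 172.8] deck [-0.133  0.     0.041] q 1.7 r 0.087
```

View pics/f.png

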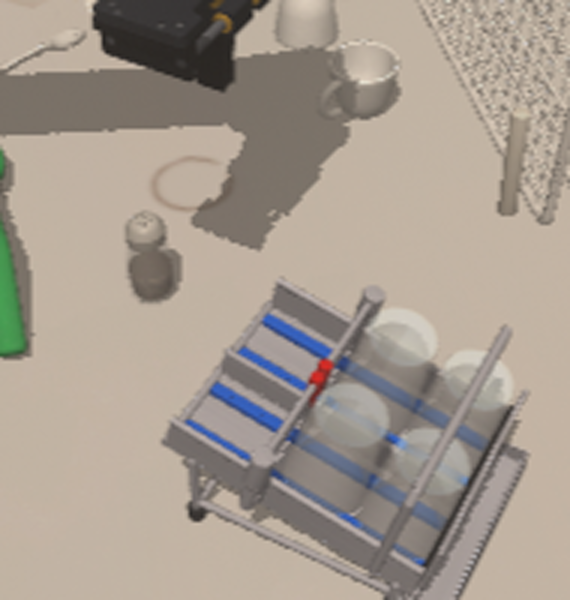

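The final picture shows both glasses in the right lane, with tops at (350,413) and (430,460) in the crop. The gate is shut in line with the left one, its tip at (320,378). The shaker and the left lane look unchanged, so I'm handing in.

```bash
python3 -c "
from workcell import robot
print(robot.sign_off())"
```

```text
the job is handed in; nothing more can be done
None
```

Both glasses are upside down in the right lane, one against the back stop and the other against it, the gate is shut, the shaker and left-lane glasses look undisturbed, and the job was handed in at about 21 s.

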